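# Take the coffee machine's drip station apart for cleaning

## Task

Take the coffee machine's drip station apart for cleaning: set the espresso cup on the blue saucer, the brass cup riser on the round cork mat, the steel drip grille on the slatted bamboo rack, and the black drip tray on the grey ribbed draining mat. The tray's back end sits under the machine's lip, so slide it straight out forward before you lift it. Set everything down upright in the middle of its place, with grille and tray lying lengthways along rack and mat, do not tip the cup over, and leave the kitchen timer where it stands.

Things in the scene. Friction and masses are not known exactly. Their poses are not given: they have to be found in the camera images.
- cup: White espresso cup with handle, top of the stack: round body 60 mm across, 49 mm high, foot 42 mm across. Origin at underside height but off the cup's axis: the middle of body and foot lies 11.5 mm from the origin along the cup's +y; the handle ends 42 mm along -y and at the start points roughly to the robot. Grip the body across x (60 mm).
- cup_riser: Small brass slatted stand that raises the cup, 80 mm (x) x 64 mm (y) x 30 mm high, open below the 6 mm thick top (legs at the corners, runners below). Origin: centre of its underside. It stands on the grille, under the cup. Grip across y (64 mm) at the top plate.
- drip_grille: Steel slotted drip grille, 115 mm (x) x 68 mm (y) x 11 mm high: a 7 mm thick grid above two 4 mm deep lugs 47 mm apart that hang inside the tray. Origin: centre of the underside of the lugs. It lies on the tray, its edges 3 mm outside the tray's walls on either side. Grip across y (68 mm).
- drip_tray: Black open drip tray, 220 (x) x 62 (y) x 28 mm high, walls 4 mm, solid 22 mm front end with steel strip at -x. Origin: centre of underside; centre of mass about 10 mm towards -x. Stands on the worktop with its rear 33 mm (+x end) in the bay under the machine's lip: must slide at least 40 mm along the machine's -x before lifting. Grip across y (62 mm).
- coffee_machine: Dark green capsule coffee machine, fixed. Origin on the worktop under the middle of its front panel; +x points into the machine, -x out of its front. Housing 156 mm wide, 225 mm high (lever on top to 245). Tray bay in the front: 74 mm wide, 34 mm high (lip underside), 50 mm deep. The brew head juts out 35 mm at 118 to 182 mm height (nozzles included).
- saucer: Blue saucer for the cup, fixed, 120 mm across, 14 mm high at the rim, its flat inner floor 5 mm above the worktop. Origin: centre of its underside.
- cork_mat: Round cork mat for the riser, fixed, 120 mm across, 8 mm thick. Origin: centre of its underside.
- bamboo_rack: Low slatted bamboo rack for the grille, fixed, 160 mm (x) x 118 mm (y), top of the slats (which run along x) 20 mm above the worktop. Origin: centre of its underside.
- draining_mat: Grey ribbed silicone draining mat for the tray, fixed, 252 mm (x) x 104 mm (y); top of the ribs 6 mm above the worktop, raised rim 5 mm wide and 9 mm high. Origin: centre of its underside.
- dial_timer: Kitchen timer, loose bystander: round, 69 mm across, 44 mm high, wooden upper half on a white base. Origin: centre of its underside. To be left where it stands.
Mind the look-alikes: they are no part of the job. What is shaped like the cup_riser but green is not meant.

How it is judged:
On the way:
1. the tray is slid forward until its back end is clear of the machine's lip, while still down on the worktop (x of drip_tray in the frame of coffee_machine below -0.105 m and height (world z) of drip_tray between -0.01 and 0.015 m), for 0.1 s.
At the end, for the whole second after the job is handed in: Cup upright on the saucer, within 12 mm of its middle; riser on cork, grille on bamboo, tray on the draining mat, flat, centres within 15 mm; grille within 0.2 rad and tray within 0.15 rad of the place's long side; all at rest; timer within 30 mm of its start (x of saucer in the frame of cup between -0.012 and 0.012 m and y of saucer in the frame of cup between -0.0005 and 0.0235 m and z of cup in the frame of saucer below 0.01 m and angle between cup's own z axis and vertical below 0.12 rad and linear speed of each of cup, cup_riser, drip_grille, drip_tray below 0.02 m/s and horizontal distance between cup_riser and cork_mat below 0.015 m and height (world z) of cup_riser below 0.012 m and angle between each of cup_riser, drip_grille's own z axis and vertical below 0.1 rad and horizontal distance between drip_grille and bamboo_rack below 0.015 m and height (world z) of drip_grille below 0.024 m and angle between the x axis of drip_grille and the x axis of bamboo_rack, either way round below 0.2 rad and horizontal distance between drip_tray and draining_mat below 0.015 m and height (world z) of drip_tray below 0.01 m and angle between the x axis of drip_tray and the x axis of draining_mat, either way round below 0.15 rad and angle between drip_tray's own z axis and vertical below 0.06 rad and distance of dial_timer from where it was at the start of the episode below 0.03 m); the robot touches nothing.
It fails at once if the cup was tipped over (angle between cup's own z axis and vertical above 0.8 rad).
It fails at once if the timer was displaced (distance of dial_timer from where it was at the start of the episode above 0.03 m).
It also fails if it takes over 125 s, if anything falls off the work surface, if the arm or the gripper's body presses on something with over 40 N, if the wrist force passes 120 N, or if a joint passes its speed limit or range.

## Robot

A 7-joint arm with a two-finger parallel gripper is mounted at the origin on a cart in front of the work surface, level with it; the furniture and walls round the work are solid. World frame = base frame: x ahead of the robot, y to its left, z up, the work surface at z = 0. Lengths are in m, angles in rad, forces in N, time in s.
With the tool pointing down it reaches from about 0.4 to 0.85 m from the base axis. Payload 10.4 kg.
Tool frame: the origin (TCP) lies between the finger pads; the fingertips stand 14 mm ahead of it and the grasp point (between the pads) lies 5 mm behind it (r.finger_overhang is the z of the fingertips in the tool frame, in m); z points along the fingers, y is the line along which they close (so a half turn about z gives the same grasp; the last joint's range is limited). The gripper opens to 87 mm and grips with 3 to 60 N. Pads are 19 mm wide; open, the fingers measure 117 mm over their backs; the gripper's body (75 mm by 190 mm) begins 51 mm behind the grasp point.
Start: joints at [1.096, 0.332, -0.065, 1.46, 0.022, 1.35, -0.088], TCP at [0.273, -0.562, 0.206] pointing down, gripper open.
Joint ranges: [-2.6, 2.6], [-0.5, 2.12], [-1.47, 1.34], [0.16, 2.42], [-1.27, 4.41], [0.06, 2.06], [-2.6, 2.6]. Speed limits (rad/s): [2.22, 2.22, 2.79, 2.79, 3.14, 3.14, 3.14].

## Interface

Orientations are given as a unit quaternion [x, y, z, w].
In Python, from bench import r, optics gives the robot as it stands.
- The arm moves only by the shell command python3 -m pendant 'ROWS' [FORCE]. ROWS is JSON, a list of rows, each a list of 7 numbers: the closure, from -1 (fully open) to 1 (shut), then the shift along the tool's x, y, z scaled (see below), then the turn, a rotation vector about the tool's x, y, z scaled (see below). In form: [[grip, x, y, z, rx, ry, rz], ...]. A call has 1 to 8 rows; each row is the pose to reach, as a shift and turn from the pose commanded when the call began, along the tool's axes at that moment; what a row does not reach only later rows make up. The controller multiplies each number of a shift by 0.3 m and each number of a turn by 120 degrees. A row lasts 1/8 s, in which the tool goes at most 62.5 mm and 10.7 degrees, less where a joint would pass 70% of its speed; a pose out of reach is approached as far as the arm can. A call with a number of a shift or a turn outside -1 to 1 is refused whole. A call with a gripper value outside its range is refused whole. The fingers move at their own pace and stop on an object; FORCE is the grip in N (left out, the last holds). Time passes only in rows, so rows that repeat a pose let the fingers close. It gives the time, the measured TCP pose, the force, the opening and the grip force at its end, in the units of the state.
- r.read_state(): the state, without advancing time (a new reading comes with each control period).
- optics.camera(name): name is "side" or "top"; returns a dict with "pixels" (400x640x3 uint8, red, green, blue), "vfov" (degrees; the focal length in pixels is half the picture's height over the tangent of half this angle, whatever the lens; pixels are square), "cx", "cy" (the principal point, pixels), "D" ([k1, k2, p1, p2, k3] as OpenCV has them; the pictures are not rectified), "rvec" (rotation vector, rad) and "tvec" (3), from world to camera coordinates, as OpenCV has them. Camera axes: x right, y down, z forward; pixel columns grow to the right and rows downward; lengths in m; the calibration is good to about 2 mm. A picture is of the moment at which its call begins. There is no depth.
- r.close_job(): hands the job in; it is judged then, once.
The state is a dict: "time": time; "joint_positions": joint angles; "joint_vel": joint speeds; "joint_torque": joint torques, N m; "ee_pos": TCP position; "eef_rot": TCP orientation; "ft_force": force on the tool from outside, world axes, zero at the start; "torque": the same for the moment, N m; "width": finger opening in m; "grip_force": force on a finger pad.
Only numpy, scipy, OpenCV 4.12 (cv2) and the standard library are available. Lean on these libraries where they do the work, as an engineer would, in place of code of your own. Each camera call takes 0.05 s, during which the arm holds its last target. There are 200 camera calls.

## Working session

There is one attempt and no reset: what is moved stays moved. The work goes in short steps, Python scripts to look and compute and a shell command to move; the robot and the scene stay as the last step left them, time stands still between calls to the robot, and variables do not carry over. Pictures are saved under pics/ and viewed, at most 14 in all, crops included, and the job is handed in when it is done.

```bash
ls; mkdir -p pics
python3 - <<'E'
from bench import r, optics
import cv2,pickle
d={}
for n in("top","side"):
    c=optics.camera(n);d[n]=c
    cv2.imwrite(f"pics/{n}0.png",c["pixels"][:,:,::-1])
    print(n,{k:v for k,v in c.items() if k!="pixels"})
pickle.dump(d,open("cam0.pkl","wb"))
print(r.read_state(),r.finger_overhang)
E
```

```text
pics
top {'vfov': 43.94874019572812, 'cx': 330.09134871804355, 'cy': 202.37907659991987, 'D': array([0.05251809, 0.        , 0.        , 0.        , 0.        ]), 'rvec': array([ 2.15905536, -2.1645939 ,  0.16542745]), 'tvec': array([-0.0901809 ,  0.56004016,  1.56113315])}
side {'vfov': 44.428596285112285, 'cx': 317.9699769856486, 'cy': 196.57590871292356, 'D': array([-0.05326168,  0.        ,  0.        ,  0.        ,  0.        ]), 'rvec': array([ 2.26025886, -0.20836902,  0.0794026 ]), 'tvec': array([-0.59326345,  0.0994008 ,  1.78925986])}
{'time': 0.1, 'joint_positions': array([ 1.09636997,  0.33284031, -0.06467936,  1.46083343,  0.0216153 ,
        1.34987939, -0.08850785]), 'joint_vel': array([ 0.00033942, -0.0011038 , -0.00221091, -0.00350727, -0.00093133,
        0.00070775, -0.00023737]), 'joint_torque': array([ 8.38431733e-04, -6.24547935e+01,  2.40771828e-02, -3.90714347e+01,
       -6.15853909e-02,  3.66212544e-02,  5.49969900e-05]), 'ee_pos': array([ 0.27270838, -0.5619754 ,  0.20482511]), 'eef_rot': array([ 9.74590362e-01,  2.23993811e-01, -1.78589783e-04, -6.06635932e-04]), 'ft_force': array([ 0.80610624, -0.03255878,  0.26074171]), 'torque': array([-0.00424439,  0.00013406,  0.0254634 ]), 'grip_force': 0.0, 'width': 0.0869642939520436} 0.014
```

View pics/top0.png

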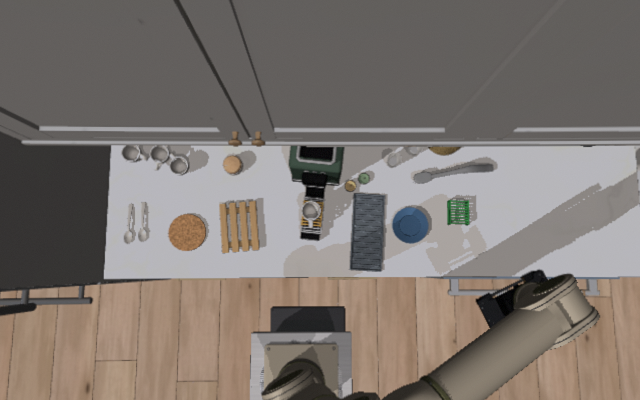

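View pics/side0.png

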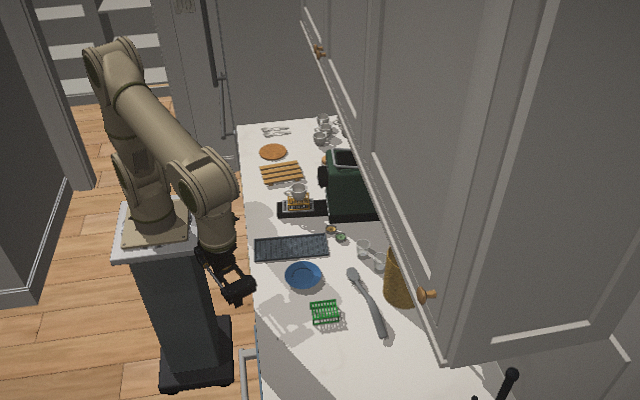

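The top view shows the cup at (311,212), the tray front at (311,238), the machine at (316,165), and the mat at (367,232). It also shows the saucer at (410,225), rack at (239,226), cork at (187,232) and timer at (233,165). The green riser at (458,212) is the decoy. In the side view the stack is at (298,195). Next I'll enlarge both views and measure with masks.

```bash
cat > h.py <<'E'
import numpy as np,cv2
def K(c):
    h=c["pixels"].shape[0];f=h/2/np.tan(np.radians(c["vfov"]/2))
    return np.array([[f,0,c["cx"]],[0,f,c["cy"]],[0,0,1.]])
def ray(c,uv):
    uv=np.asarray(uv,float).reshape(-1,1,2)
    p=cv2.undistortPoints(uv,K(c),c["D"])[:,0]
    R=cv2.Rodrigues(c["rvec"])[0]
    return -R.T@c["tvec"],np.c_[p,np.ones(len(p))]@R
def plane(c,uv,z):
    o,d=ray(c,uv);return o+d*((z-o[2])/d[:,2])[:,None]
def tri(c1,u1,c2,u2):
    o1,d1=ray(c1,u1);o2,d2=ray(c2,u2);out=[]
    for a,b in zip(d1,d2):
        s=np.linalg.lstsq(np.c_[a,-b],o2-o1,rcond=None)[0]
        p,q=o1+s[0]*a,o2+s[1]*b;out.append([*((p+q)/2),np.linalg.norm(p-q)])
    return np.array(out)
def mask(c,f,box):
    x0,y0,x1,y1=box;hsv=cv2.cvtColor(c["pixels"],cv2.COLOR_RGB2HSV).astype(int)
    m=np.zeros(hsv.shape[:2],np.uint8);m[y0:y1,x0:x1]=f(*np.moveaxis(hsv,2,0))[y0:y1,x0:x1]
    return cv2.morphologyEx(m,cv2.MORPH_CLOSE,np.ones((3,3)))
def big(m):
    return max(cv2.findContours(m,cv2.RETR_EXTERNAL,cv2.CHAIN_APPROX_NONE)[0],key=cv2.contourArea)
E
python3 - <<'E'
import pickle,cv2
from h import *
d=pickle.load(open("cam0.pkl","rb"));T,S=d["top"],d["side"]
a=T["pixels"][140:280,160:440,::-1]; b=S["pixels"][110:300,230:400,::-1]
cv2.imwrite("pics/tc.png",cv2.resize(a[:, :],None,fx=2.85,fy=2.85,interpolation=cv2.INTER_CUBIC))
cv2.imwrite("pics/sc.png",cv2.resize(b,None,fx=3.1,fy=3.1,interpolation=cv2.INTER_CUBIC))
blue=lambda h,s,v:(abs(h-107)<14)&(s>110)&(v>40)
cork=lambda h,s,v:(abs(h-12)<10)&(s>90)&(v>50)
dark=lambda h,s,v:(v<95)
def show(n,f,bt,bs,z):
    out=[]
    for c,bx in((T,bt),(S,bs)):
        k=big(mask(c,f,bx)).astype(float)[:,0]
        P=plane(c,k,z)[:,:2].astype(np.float32)
        (x,y),(w,h),an=cv2.minAreaRect(P)
        uv=cv2.minAreaRect(k.astype(np.float32))[0]
        out.append(uv);print(n,np.round([x,y,w,h,an],4),np.round(uv,1))
    print("  tri",np.round(tri(T,[out[0]],S,[out[1]]),4))
show("saucer",blue,(385,200,435,250),(275,255,330,295),.014)
show("cork",cork,(160,208,212,258),(250,140,292,162),.008)
show("rack",cork,(214,195,264,258),(252,158,310,187),.02)
show("mat",dark,(345,188,388,275),(245,228,335,265),.009)
show("timer",cork,(220,150,246,178),(310,140,325,175),.04)
E
```

```text
saucer [ 0.4887 -0.3509  0.1078  0.1114 88.7788] [409.5 225. ]
saucer [ 0.4893 -0.3515  0.1115  0.1135 28.985 ] [302.5 274.5]
  tri [[ 0.4888 -0.3513  0.0118  0.0006]]
cork [ 0.4685  0.3706  0.1153  0.1153 73.3601] [186.8 232. ]
cork [ 0.4686  0.3671  0.1138  0.1181 78.6938] [272.5 151.5]
  tri [[4.686e-01 3.719e-01 3.900e-03 4.000e-04]]
rack [0.4849 0.2023 0.157  0.1145 5.2167] [238.8 226.5]
rack [0.486  0.1924 0.1584 0.1364 4.8186] [281.3 172.9]
  tri [[0.4863 0.2044 0.0093 0.0024]]
mat [ 0.4686 -0.2137  0.1056  0.2504 86.5805] [367.5 231.6]
mat [ 0.4859 -0.2104  0.1309  0.2851 87.7214] [294.4 245.1]
  tri [[ 0.4747 -0.2139  0.01    0.015 ]]
timer [ 0.6846  0.2246  0.0536  0.0501 44.951 ] [232.3 164.2]
timer [6.64100e-01 2.21200e-01 4.93000e-02 8.30000e-03 7.92673e+01] [323.  159.5]
  tri [[0.6745 0.2247 0.0391 0.0198]]
```

View pics/tc.png

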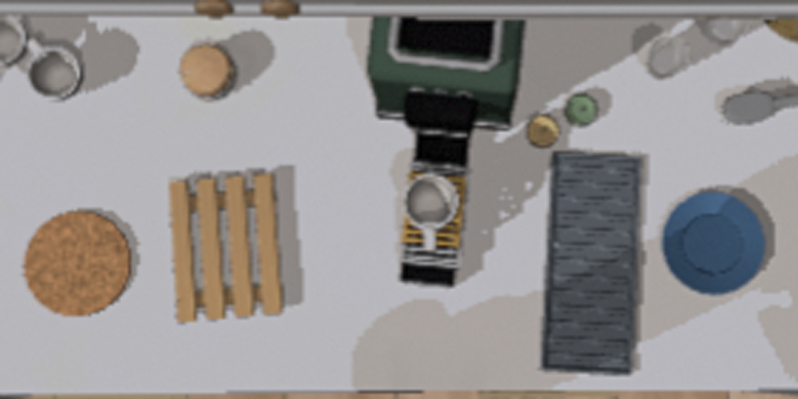

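View pics/sc.png

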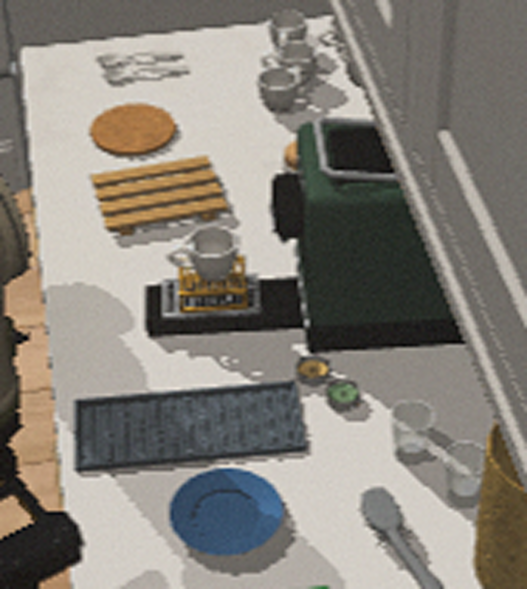

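The crops show the stack: the cup rim sits at about (311.6,211) top and (299.4,187) side, with the handle towards the robot. The black tray front ends at about row 239. The mat, rack and saucer are clear. Next I'll measure the tray line, cup, riser and grille.

Run:
```python
import pickle,cv2
from h import *
np.set_printoptions(suppress=True,precision=4)
d=pickle.load(open("cam0.pkl","rb"));T,S=d["top"],d["side"]
V=T["pixels"].max(2).astype(int)
rows=[];
for y in list(range(187,198))+list(range(234,239)):
    x=np.arange(290,335);on=x[V[y,290:335]<60]
    if len(on)<5: print(y,len(on));continue
    a,b=on.min(),on.max()
    # subpixel at V=100
    e=[]
    for p,s in((a,-1),(b,1)):
        v0,v1=V[y,p],V[y,p+s];t=np.clip((80-v0)/max(v1-v0,1),0,1);e.append(p+s*t)
    P=plane(T,[[e[0],y],[e[1],y]],.028);rows.append([*P[:,:2].mean(0),P[0,1]-P[1,1]]);print(y,np.round(e,1),rows[-1])
R=np.array(rows);g=abs(R[:,2]-.062)<.006;f=np.polyfit(R[g,0],R[g,1],1);print("tray y=",f,"yaw deg",np.degrees(np.arctan(f[0])))
print("front", plane(T,[[310,y] for y in(238,239,240,241)],.028)[:,:2], V[236:243,308])
print("cup tri",tri(T,[[311.6,210.9]],S,[[299.4,187.4]]))
c=lambda x,y:(160+x/2.85,140+y/2.85); s=lambda x,y:(230+x/3.1,110+y/3.1)
# machine: front bottom corners (side) z=0 ; top front corners ; tray side-view front corner bottom
print("machine front foot right(z0)",plane(S,[s(308,349)],0))
print("tray front-bottom right corner z0",plane(S,[s(147,335)],0),"front top right z.028",plane(S,[s(147,308)],.028))
print("grille corners z.035",plane(S,[s(163,317),s(260,313)],.032))
print("head top edge",plane(T,[c(405,128),c(470,130)],.15), "machine front top",plane(T,[c(378,117),c(510,127)],.2))
print("riser front z.065",plane(T,[c(402,243),c(459,246)],.065),"grille front",plane(T,[c(402,263),c(457,267)],.035))
rim=big(mask(T,lambda h,s,v:(s<40)&(v>120),(303,198,320,222)))
```

```text
187 [305.7 324.6] [np.float64(0.6117851706042099), np.float64(-0.04336184296637118), np.float64(0.06172560295238007)]
188 [305.7 324.5] [np.float64(0.6084853419627536), np.float64(-0.04308037127231), np.float64(0.06109869706560955)]
189 [305.7 324. ] [np.float64(0.6051875816045416), np.float64(-0.04230886236072287), np.float64(0.05966405616851587)]
190 [305.6 324. ] [np.float64(0.6018911313881541), np.float64(-0.04221570279495884), np.float64(0.059835352379471796)]
191 [305.6 324. ] [np.float64(0.5985964121394305), np.float64(-0.04213639187900188), np.float64(0.05997897613429783)]
192 [305.3 323.8] [np.float64(0.5953039311909467), np.float64(-0.04139921903919226), np.float64(0.0599286369196049)]
193 [305.3 323.7] [np.float64(0.5920127387348159), np.float64(-0.041310978983476354), np.float64(0.05990578567610705)]
194 [305.3 323.7] [np.float64(0.5887232887245435), np.float64(-0.04122814790100934), np.float64(0.0599053083443997)]
195 [305.  323.7] [np.float64(0.585435906239811), np.float64(-0.040772786954706895), np.float64(0.06084494325817662)]
196 [305.  323.7] [np.float64(0.582149955
[... 829 characters left out ...]
.32232428317432
front [[ 0.4458 -0.0268]
 [ 0.4426 -0.0268]
 [ 0.4394 -0.0268]
 [ 0.4362 -0.0268]] [ 18  15  30  92 153 188 190]
cup tri [[ 0.527  -0.0334  0.1144  0.0072]]
machine front foot right(z0) [[ 0.6243 -0.1146  0.    ]]
tray front-bottom right corner z0 [[ 0.4412 -0.0543  0.    ]] front top right z.028 [[ 0.4449 -0.0379  0.028 ]]
grille corners z.035 [[ 0.4613 -0.062   0.032 ]
 [ 0.5743 -0.0768  0.032 ]]
head top edge [[ 0.598  -0.0053  0.15  ]
 [ 0.5958 -0.074   0.15  ]] machine front top [[ 0.6009  0.0204  0.2   ]
 [ 0.5905 -0.1143  0.2   ]]
riser front z.065 [[ 0.4837  0.0006  0.065 ]
 [ 0.4802 -0.0623  0.065 ]] grille front [[ 0.4637  0.0017  0.035 ]
 [ 0.4591 -0.0601  0.035 ]]
```

Tray yaw is -6.3° on the line y = 0.0243 - 0.1108x. The cup is at (0.527, -0.0335) with its rim at z = 0.114, which agrees with the stated heights of 28+7+30+49. Next I'll write a helper that converts world targets to tool units.

```bash
cat > t.py <<'E'
# usage: t.py x,y,z,yawdeg ...  -> scaled numbers relative to current pose
import sys;from bench import r;import numpy as np
from scipy.spatial.transform import Rotation as Ro
s=r.read_state();R=Ro.from_quat(s["eef_rot"])
np.set_printoptions(suppress=True,precision=4)
x=R.as_matrix()[:,0];print("t",s["time"],"at",s["ee_pos"],"yaw",np.degrees(np.arctan2(x[1],x[0])),"w",s["width"])
for a in sys.argv[1:]:
    X,Y,Z,w=map(float,a.split(","));w=np.radians(w)
    G=Ro.from_matrix([[np.cos(w),np.sin(w),0],[np.sin(w),-np.cos(w),0],[0,0,-1]])
    print(R.inv().apply(np.array([X,Y,Z])-s["ee_pos"])/.3,(R.inv()*G).as_rotvec()/np.radians(120))
E
python3 t.py .44,-.3,.23,-6.3
```

```text
t 0.1 at [ 0.2727 -0.562   0.2048] yaw 25.88744340544207 w 0.0869642939520436
[ 0.8829 -0.5423 -0.0833] [-0.0006  0.0002  0.2682]
```

```bash
python3 -m pendant '[[-1,0.2,-0.12,-0.08,0,0,0.06],[-1,0.4,-0.24,-0.083,0,0,0.13],[-1,0.6,-0.37,-0.083,0,0,0.2],[-1,0.78,-0.48,-0.083,0,0,0.268],[-1,0.883,-0.542,-0.083,0,0,0.268],[-1,0.883,-0.542,-0.083,0,0,0.268]]' 20; python3 t.py .527,-.0335,.19,-6.3 .527,-.0335,.095,-6.3
```

```text
time: 0.85
ee_pos: [0.4431, -0.2952, 0.2304]
eef_rot: [0.999, -0.05, 0.0, -0.001]
ft_force: [-0.5, -0.4, 1.2]
width: 0.0872
grip_force: 0.0
t 0.85 at [ 0.4431 -0.2952  0.2304] yaw -5.775912048079251 w 0.08722387834112608
[ 0.1904 -0.8959  0.1362] [-0.0007 -0.0003  0.0044]
[ 0.1902 -0.8955  0.4529] [-0.0007 -0.0003  0.0044]
```

```bash
python3 -m pendant '[[-1,0.05,-0.2,0.05,0,0,0],[-1,0.1,-0.4,0.1,0,0,0],[-1,0.15,-0.6,0.12,0,0,0],[-1,0.19,-0.78,0.136,0,0,0],[-1,0.19,-0.87,0.136,0,0,0],[-1,0.19,-0.89,0.136,0,0,0],[-1,0.19,-0.89,0.136,0,0,0],[-1,0.19,-0.89,0.136,0,0,0]]'; python3 t.py .527,-.0335,.095,-6.3
```

```text
time: 1.85
ee_pos: [0.5259, -0.0432, 0.1896]
eef_rot: [0.998, -0.056, -0.0, 0.0]
ft_force: [-1.3, 0.4, 0.3]
width: 0.0872
grip_force: 0.0
t 1.85 at [ 0.5259 -0.0432  0.1896] yaw -6.422447418682987 w 0.08717319153747169
[ 0.0001 -0.0328  0.3153] [ 0.0003  0.     -0.001 ]
```

```bash
python3 -m pendant '[[-1,0,-0.033,0.08,0,0,0],[-1,0,-0.033,0.2,0,0,0],[-1,0,-0.033,0.29,0,0,0],[-1,0,-0.033,0.315,0,0,0],[-1,0,-0.033,0.315,0,0,0],[1,0,-0.033,0.315,0,0,0],[1,0,-0.033,0.315,0,0,0],[1,0,-0.033,0.315,0,0,0]]' 15
python3 - <<'E'
from bench import optics;import cv2,numpy as np
a=optics.camera("side")["pixels"][140:240,240:370,::-1];b=optics.camera("top")["pixels"][150:250,250:380,::-1]
cv2.imwrite("pics/g1.png",cv2.resize(np.hstack([a,b]),None,fx=3,fy=3,interpolation=2))
E
python3 t.py
```

```text
time: 2.85
ee_pos: [0.5274, -0.0314, 0.0957]
eef_rot: [0.999, -0.055, 0.0, 0.0]
ft_force: [0.9, 0.2, 0.2]
width: 0.0647
grip_force: 0.0
t 2.95 at [ 0.5273 -0.0314  0.0954] yaw -6.271046036898364 w 0.05716860462617615
```

View pics/g1.png

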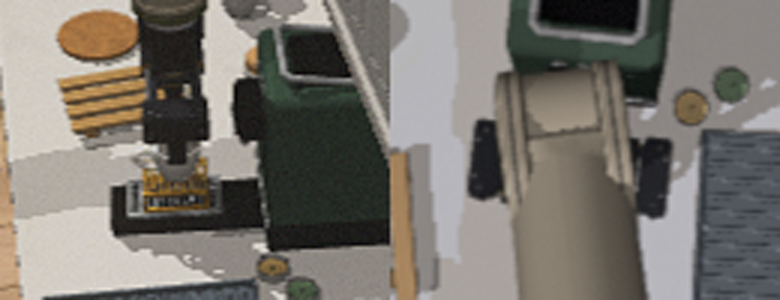

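The side crop shows the fingers around the cup at about (178,150), with the riser and grille undisturbed below. I'll finish closing and lift.

```bash
python3 -m pendant '[[1,0,0,0,0,0,0],[1,0,0,0,0,0,0],[1,0,0,-0.05,0,0,0],[1,0,0,-0.12,0,0,0],[1,0,0,-0.2,0,0,0],[1,0,0,-0.25,0,0,0],[1,0,0,-0.25,0,0,0]]' 15; python3 t.py .489,-.351,.15,-6.3
```

```text
time: 3.82
ee_pos: [0.5279, -0.0313, 0.1714]
eef_rot: [0.999, -0.055, 0.001, 0.0]
ft_force: [0.5, 0.8, -0.0]
width: 0.0004
grip_force: 0.0
t 3.825 at [ 0.5279 -0.0313  0.1714] yaw -6.268847976658201 w 0.00037667457139142627
[-0.0125  1.0736  0.0714] [ 0.     -0.0011  0.0003]
```

Width is 0, so the grip missed. I'll look before doing anything else.

Run:
```python
from bench import optics;import cv2,numpy as np,pickle
S=optics.camera("side");T=optics.camera("top");pickle.dump(dict(top=T,side=S),open("cam1.pkl","wb"))
a=S["pixels"][140:240,240:370,::-1];b=T["pixels"][150:250,250:380,::-1]
cv2.imwrite("pics/g2.png",cv2.resize(np.hstack([a,b]),None,fx=3,fy=3,interpolation=2))
```

```text
(no output)
```

View pics/g2.png

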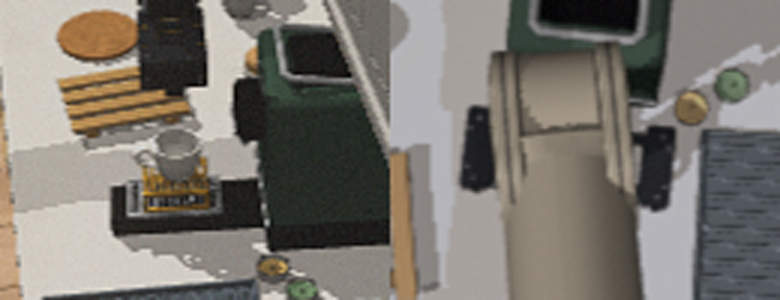

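Run:
```python
import pickle,cv2
from h import *
np.set_printoptions(suppress=True,precision=4)
d=pickle.load(open("cam0.pkl","rb"));e=pickle.load(open("cam1.pkl","rb"));T,S=d["top"],d["side"]
for z in (.10,.114): print(z,plane(T,[[311.4,210.9]],z),plane(S,[[299,186.8]],z))
# side-view profile of cup: silhouette columns, before and after
for n,c in(("before",S),("after",e["side"])):
    print(n);im=c["pixels"].max(2)
    print(im[176:206:2,284:318:2])
a=S["pixels"][165:225,270:350,::-1];b=e["side"]["pixels"][165:225,270:350,::-1]
t=T["pixels"][180:240,280:360,::-1]
cv2.imwrite("pics/z.png",cv2.resize(np.vstack([np.hstack([a,b])]),None,fx=5,fy=5,interpolation=cv2.INTER_CUBIC))
cv2.imwrite("pics/zt.png",cv2.resize(np.hstack([t,b]),None,fx=5,fy=5,interpolation=cv2.INTER_CUBIC))
```

```text
0.1 [[ 0.525  -0.0325  0.1   ]] [[ 0.5318 -0.0115  0.1   ]]
0.114 [[ 0.5234 -0.0327  0.114 ]] [[ 0.5298 -0.0288  0.114 ]]
before
[[125 180 179 179 179 176 173 181 177 149 143 218 212 214 211 213 189]
 [181 178 187 167 113  86  86  79  83 100 100 217 210 211 211 208 196]
 [ 83  81  80  91 109  88  99  86 104 147 142 190 209 211 211 213 214]
 [156 188 104 133 148 141 157 166 155 142 143 141 214 213 215 209 213]
 [149 146 146 143 163 116 119 118 119 113 199 215 210 212 208 213 217]
 [140 136 139 218  99 117 114 115 120 117 121 170 211 209 214 209 211]
 [213 211 215 152 150 112 125 130 125 124 106 168 215 210 211 209 210]
 [215 208 163 167 161 114 132 140 141 134 159 141 211 209 208 208 213]
 [154 179 213 166 112 151 198 195 186 121  89 139 172 212 208 212 211]
 [186 130 139 194  92 102 105 102 100  97  85 133 151 212 210 209 211]
 [215 213 143 141 108  95 103  97 100  91  78 203 138 217 209 211 210]
 [213 213 161 165 153  85  83  93  90  81  81 105 116 166 156 215 214]
 [127 132 140 140 126 108  90  78  77  68  68  63  92  71 113  52  59]
 [ 65 130 141 130  69  88 109 120 105  76 102  9
[... 466 characters left out ...]
138 212 101 110 103 105 117 115 123 162 212 214 176 177 175]
 [212 209 215 212 167 107 121 127 128 119 100 156 174 176 177 176 177]
 [199 177 117 174 174 103 133 140 140 128 160 101 180 176 177 175 180]
 [139 126 181 147  98 110 147 174 154 100  90 107 148 173 177 172 175]
 [178 112 162 212 116 102  98 103  94  98  92  99 145 180 175 176 174]
 [180 177 155 169 123  92 101 100  94  95  79 167 126 175 172 176 176]
 [178 182 164 149 134  76  90  88  85  78  76 100 109 151 140 177 182]
 [105 117 141 135 124 103  82  68  78  69  72  63  87  66 103  45  46]
 [ 72 125 142 133  66  83 109 119  96  75 103  90  93 104  85  27  33]
 [ 74 133 196 164 119 113 119 103  87  79  78 104  96  46  83  31  27]]
```

View pics/z.png

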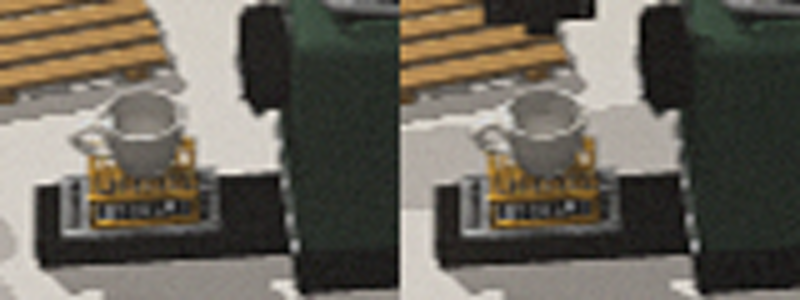

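The cup stands where it did, at about (146,112) in the crop, so nothing was disturbed. I'll retry slightly deeper and confirm the grip before lifting.

```bash
python3 -m pendant '[[-1,-0.008,0,0,0,0,0],[-1,-0.008,0,0,0,0,0],[-1,-0.008,0,0,0,0,0],[-1,-0.008,0,0,0,0,0],[-1,-0.008,0,0,0,0,0],[-1,-0.008,0,0,0,0,0],[-1,-0.008,0,0,0,0,0],[-1,-0.008,0,0,0,0,0]]' 25;  python3 -m pendant '[[-1,0,0,0.08,0,0,0],[-1,0,0,0.17,0,0,0],[-1,0,0,0.25,0,0,0],[-1,0,0,0.27,0,0,0],[-1,0,0,0.27,0,0,0],[1,0,0,0.27,0,0,0],[1,0,0,0.27,0,0,0],[1,0,0,0.27,0,0,0]]'; python3 -m pendant '[[1,0,0,0,0,0,0],[1,0,0,0,0,0,0]]'; python3 -m pendant '[[1,0,0,0,0,0,0],[1,0,0,0,0,0,0]]'
```

```text
time: 4.92
ee_pos: [0.5248, -0.0311, 0.1702]
eef_rot: [0.999, -0.055, 0.0, 0.0]
ft_force: [0.1, -0.7, -0.1]
width: 0.072
grip_force: 0.0
time: 5.92
ee_pos: [0.525, -0.0311, 0.0896]
eef_rot: [0.999, -0.055, 0.0, 0.0]
ft_force: [-0.1, -0.2, 0.1]
width: 0.065
grip_force: 0.0
time: 6.18
ee_pos: [0.5249, -0.0312, 0.0893]
eef_rot: [0.998, -0.055, 0.0, 0.0]
ft_force: [-0.4, -0.9, 1.8]
width: 0.0569
grip_force: 25.0
time: 6.42
ee_pos: [0.525, -0.0313, 0.0894]
eef_rot: [0.998, -0.055, 0.0, 0.0]
ft_force: [-0.1, -1.7, 3.0]
width: 0.0569
grip_force: 25.0
```

```bash
python3 -m pendant '[[1,0,0,-0.01,0,0,0],[1,0,0,-0.03,0,0,0],[1,0,0,-0.06,0,0,0],[1,0,0,-0.06,0,0,0]]'; python3 t.py
```

```text
time: 6.92
ee_pos: [0.5253, -0.031, 0.1081]
eef_rot: [0.999, -0.055, 0.001, 0.0]
ft_force: [-0.0, 0.3, -1.0]
width: 0.0564
grip_force: 25.0
t 6.925 at [ 0.5253 -0.031   0.1081] yaw -6.270433656496609 w 0.056418095756373694
```

```bash
python3 -m pendant '[[1,0,0,0,0,0,0],[1,0,0,0,0,0,0],[1,0,0,0,0,0,0]]' 45
python3 - <<'E'
from bench import optics;import cv2,numpy as np
S=optics.camera("side")
cv2.imwrite("pics/g3.png",cv2.resize(S["pixels"][160:225,265:335,::-1],None,fx=6,fy=6,interpolation=2))
E
```

```text
time: 7.3
ee_pos: [0.5246, -0.0311, 0.107]
eef_rot: [0.999, -0.055, -0.0, 0.0]
ft_force: [0.3, -0.9, -0.7]
width: 0.0558
grip_force: 45.0
```

View pics/g3.png

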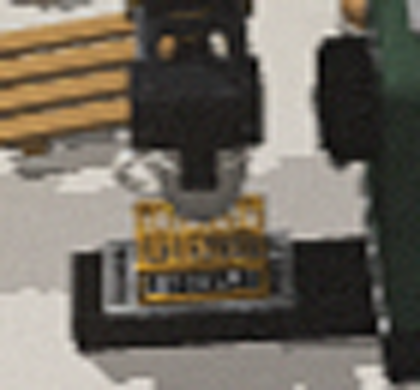

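The cup hangs upright, with its foot at (203,215) in the crop and its axis about 5 mm ahead of the fingers. I'll carry it to the saucer.

```bash
python3 t.py .489,-.19,.13,-6.3 .485,-.351,.13,-6.3; python3 -m pendant '[[1,0,0,-0.04,0,0,0],[1,-0.01,0.05,-0.08,0,0,0],[1,-0.03,0.14,-0.09,0,0,0],[1,-0.05,0.25,-0.09,0,0,0],[1,-0.06,0.37,-0.09,0,0,0],[1,-0.07,0.47,-0.09,0,0,0],[1,-0.07,0.53,-0.09,0,0,0],[1,-0.07,0.53,-0.09,0,0,0]]'; python3 t.py .485,-.351,.13,-6.3
```

```text
t 7.35 at [ 0.5246 -0.0311  0.107 ] yaw -6.269426446334473 w 0.056299389692876296
[-0.0603  0.5396 -0.0767] [0.     0.0001 0.0003]
[-0.0149  1.0745 -0.0767] [0.     0.0001 0.0003]
time: 8.35
ee_pos: [0.4863, -0.1882, 0.1346]
eef_rot: [0.998, -0.056, 0.0, 0.0]
ft_force: [-0.1, 0.1, -1.7]
width: 0.056
grip_force: 45.0
t 8.35 at [ 0.4863 -0.1882  0.1346] yaw -6.413733324789354 w 0.055954840866523047
[0.0562 0.5398 0.0155] [ 0.0001 -0.0003 -0.0009]
```

```bash
python3 -m pendant '[[1,0.01,0.06,0,0,0,0],[1,0.02,0.17,0,0,0,0],[1,0.03,0.28,0,0,0,0],[1,0.045,0.39,0,0,0,0],[1,0.056,0.48,0.02,0,0,0],[1,0.056,0.54,0.08,0,0,0],[1,0.056,0.54,0.15,0,0,0],[1,0.056,0.54,0.15,0,0,0]]'
python3 - <<'E'
from bench import optics;import cv2,numpy as np,pickle
S=optics.camera("side");T=optics.camera("top");pickle.dump(dict(top=T,side=S),open("cam2.pkl","wb"))
a=cv2.resize(S["pixels"][215:305,255:355,::-1],None,fx=5,fy=5,interpolation=2)
cv2.imwrite("pics/g4.png",a)
E
python3 t.py .485,-.351,.03,-6.3
```

```text
time: 9.35
ee_pos: [0.4843, -0.3485, 0.0866]
eef_rot: [0.999, -0.054, -0.002, -0.001]
ft_force: [0.1, 0.5, -0.9]
width: 0.0556
grip_force: 45.0
t 9.45 at [ 0.4858 -0.3491  0.0892] yaw -6.210570694892655 w 0.05589347199601531
[-0.0019  0.0066  0.1972] [-0.0002  0.0001  0.0007]
```

View pics/g4.png

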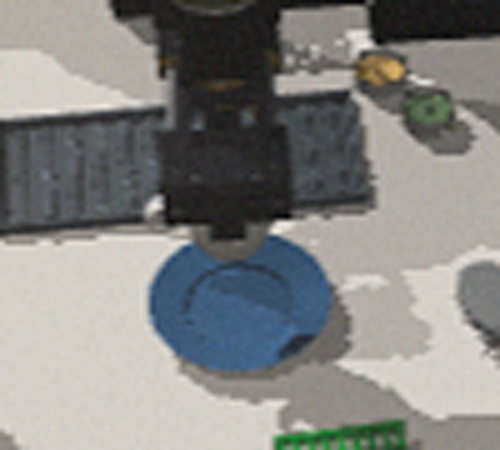

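The cup is over the saucer, with its foot at (230,258) in the crop. Now I'll descend.

```bash
python3 -m pendant '[[1,-0.002,0.007,0.05,0,0,0],[1,-0.002,0.007,0.11,0,0,0],[1,-0.002,0.007,0.155,0,0,0],[1,-0.002,0.007,0.175,0,0,0],[1,-0.002,0.007,0.18,0,0,0],[1,-0.002,0.007,0.185,0,0,0],[1,-0.002,0.007,0.19,0,0,0],[1,-0.002,0.007,0.19,0,0,0]]'
```

```text
time: 10.45
ee_pos: [0.4847, -0.3518, 0.0323]
eef_rot: [0.998, -0.055, 0.0, 0.0]
ft_force: [0.2, -0.5, -1.4]
width: 0.0563
grip_force: 45.0
```

```bash
python3 -m pendant '[[1,0,0,0.004,0,0,0],[1,0,0,0.007,0,0,0],[1,0,0,0.007,0,0,0]]';python3 -m pendant '[[1,0,0,0.004,0,0,0],[1,0,0,0.004,0,0,0]]'
```

```text
time: 10.82
ee_pos: [0.4847, -0.3518, 0.0301]
eef_rot: [0.999, -0.055, 0.0, 0.0]
ft_force: [0.2, -0.2, -1.4]
width: 0.0555
grip_force: 45.0
time: 11.08
ee_pos: [0.4852, -0.3519, 0.0299]
eef_rot: [0.999, -0.055, 0.001, 0.0]
ft_force: [-2.0, 2.8, 7.2]
width: 0.056
grip_force: 45.0
```

Contact. Release and rise.

```bash
python3 -m pendant '[[-0.6,0,0,0,0,0,0],[-0.6,0,0,0,0,0,0],[-0.7,0,0,-0.02,0,0,0],[-0.8,0,0,-0.08,0,0,0],[-1,0,0,-0.2,0,0,0],[-1,0,-0.05,-0.35,0,0,0],[-1,0,-0.2,-0.5,0,0,0],[-1,0,-0.4,-0.5,0,0,0]]'; python3 -m pendant '[[-1,0,-0.15,0,0,0,0],[-1,0,-0.15,0,0,0,0],[-1,0,-0.15,0,0,0,0]]';python3 - <<'E'
from bench import optics;import cv2,numpy as np,pickle
from h import *
S=optics.camera("side");T=optics.camera("top");pickle.dump(dict(top=T,side=S),open("cam3.pkl","wb"))
a=cv2.resize(S["pixels"][160:300,250:340,::-1],None,fx=4,fy=4,interpolation=2)
b=cv2.resize(T["pixels"][180:260,300:440,::-1],None,fx=3,fy=3,interpolation=2)
o=np.zeros((560,780,3),np.uint8);o[:,:360]=a;o[:240,360:]=b
c=cv2.resize(T["pixels"][180:250,280:350,::-1],None,fx=4.5,fy=4.5,interpolation=2);o[242:557,360:675]=c
cv2.imwrite("pics/g5.png",o)
E
python3 t.py
```

```text
time: 12.08
ee_pos: [0.4997, -0.2331, 0.1841]
eef_rot: [0.998, -0.056, 0.004, 0.002]
ft_force: [0.4, -0.4, -0.3]
width: 0.0869
grip_force: 0.0
time: 12.45
ee_pos: [0.5027, -0.1886, 0.1798]
eef_rot: [0.998, -0.055, 0.0, 0.001]
ft_force: [0.1, -1.5, -0.7]
width: 0.0868
grip_force: 0.0
t 12.55 at [ 0.5025 -0.1893  0.1793] yaw -6.39579150045889 w 0.08719717873326015
```

View pics/g5.png

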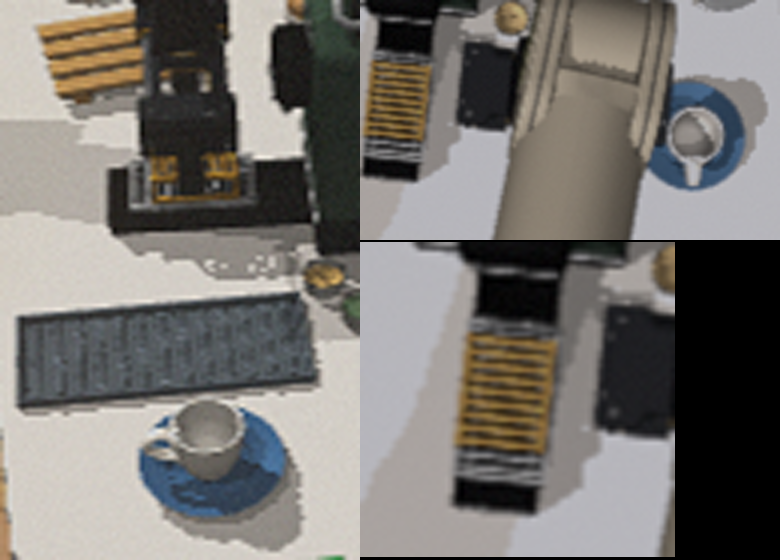

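The cup stands upright on the saucer, at about (205,445) in the side crop and (695,132) in the top. The riser on the grille is fully visible. I'll measure the riser, the grille and the cup centring.

```bash
python3 - <<'E'
import pickle,cv2
from h import *
np.set_printoptions(suppress=True,precision=4)
d=pickle.load(open("cam3.pkl","rb"));T,S=d["top"],d["side"]
f=lambda h,s,v:(abs(h-20)<9)&(s>110)&(v>50)
m=cv2.morphologyEx(mask(T,f,(296,195,326,232)),cv2.MORPH_CLOSE,np.ones((5,5)))
k=big(m)[:,0].astype(np.float32)
rec=cv2.minAreaRect(plane(T,k,.065)[:,:2].astype(np.float32));print("riser top",rec)
for z in(.061,.065,.069): print(z,plane(T,[cv2.minAreaRect(k)[0]],z))
# riser top-plate centre in side: mask top
s=lambda x,y:(250+x/4-.4,160+y/4-.4);t=lambda x,y:(280+(x-360)/4.5-.4,180+(y-242)/4.5-.4)
print("riser corners tri (front-right(-y), rear-right)",tri(T,[t(546,448),t(556,341)],S,[s(148,178),s(240,172)]))
print("grille front/back in T z.035",plane(T,[t(455,480),t(540,487),t(472,320),t(560,322)],.035))
print("cup rim",plane(T,[(300+(695-360)/3-.3,180+132/3-.3)],.054),plane(S,[s(212,425)],.054))
kb=big(mask(T,lambda h,s,v:(s<60)&(v>95),(404,214,420,230)))
E
python3 t.py .5215,-.0335,.12,-6.3 .5215,-.0335,.057,-6.3
```

```text
riser top ((0.5229089856147766, -0.03366433456540108), (0.06180773675441742, 0.07915900647640228), 83.91842651367188)
0.061 [[ 0.5232 -0.0336  0.061 ]]
0.065 [[ 0.5228 -0.0336  0.065 ]]
0.069 [[ 0.5223 -0.0337  0.069 ]]
riser corners tri (front-right(-y), rear-right) [[ 0.4804 -0.0619  0.0686  0.0048]
 [ 0.5595 -0.0691  0.0678  0.0023]]
grille front/back in T z.035 [[ 0.4631  0.0028  0.035 ]
 [ 0.4579 -0.0577  0.035 ]
 [ 0.5781 -0.0089  0.035 ]
 [ 0.5766 -0.0722  0.035 ]]
cup rim [[ 0.4889 -0.3497  0.054 ]] [[ 0.4907 -0.3522  0.054 ]]
t 12.55 at [ 0.5025 -0.1893  0.1793] yaw -6.39579150045889 w 0.08719717873326015
[ 0.0052 -0.5232  0.1973] [ 0.0003 -0.0002 -0.0008]
[ 0.0051 -0.5233  0.4073] [ 0.0003 -0.0002 -0.0008]
```

The cup is within 2 mm of the saucer middle. The riser is at (0.5228, -0.0337) with its top at about 0.067 by triangulation, which checks out.

```bash
python3 -m pendant '[[-1,0.01,-0.17,0.08,0,0,0],[-1,0.01,-0.34,0.16,0,0,0],[-1,0.01,-0.47,0.2,0,0,0],[-1,0.01,-0.523,0.2,0,0,0],[-1,0.01,-0.523,0.2,0,0,0],[-1,0.01,-0.523,0.2,0,0,0]]' 25; python3 t.py .5228,-.0337,.057,-6.3
```

```text
time: 13.3
ee_pos: [0.5232, -0.0344, 0.1194]
eef_rot: [0.998, -0.056, 0.0, 0.0]
ft_force: [-0.1, 0.9, 0.1]
width: 0.0872
grip_force: 0.0
t 13.3 at [ 0.5232 -0.0344  0.1194] yaw -6.433781923957317 w 0.08716854061852468
[-0.0017 -0.0023  0.2079] [ 0.0004 -0.0004 -0.0011]
```

```bash
python3 -m pendant '[[-1,0,-0.002,0.08,0,0,0],[-1,0,-0.002,0.17,0,0,0],[-1,0,-0.002,0.2,0,0,0],[-1,0,-0.002,0.207,0,0,0],[-1,0,-0.002,0.207,0,0,0],[1,0,-0.002,0.207,0,0,0],[1,0,-0.002,0.207,0,0,0],[1,0,-0.002,0.207,0,0,0]]' 25;python3 -m pendant '[[1,0,0,0,0,0,0],[1,0,0,0,0,0,0]]';python3 -m pendant '[[1,0,0,0,0,0,0],[1,0,0,-0.02,0,0,0],[1,0,0,-0.06,0,0,0],[1,0,0,-0.12,0,0,0],[1,0,0,-0.2,0,0,0],[1,0,0,-0.25,0,0,0],[1,0,0,-0.25,0,0,0]]'; python3 t.py  .479,.17,.14,-6.3
```

```text
time: 14.3
ee_pos: [0.523, -0.0315, 0.057]
eef_rot: [0.999, -0.055, 0.0, 0.0]
ft_force: [-0.0, -0.8, -0.5]
width: 0.0652
grip_force: 0.0
time: 14.55
ee_pos: [0.5229, -0.0315, 0.0568]
eef_rot: [0.999, -0.055, -0.0, 0.0]
ft_force: [-0.6, 0.5, 0.6]
width: 0.045
grip_force: 0.0
time: 15.42
ee_pos: [0.5238, -0.0316, 0.1332]
eef_rot: [0.998, -0.055, 0.001, 0.0]
ft_force: [-1.5, 0.2, -0.3]
width: 0.0005
grip_force: 0.0
t 15.425 at [ 0.5238 -0.0316  0.1332] yaw -6.280115503989891 w 0.0005013356322467829
[-0.2217 -0.6515 -0.0233] [ 0.0001 -0.0013  0.0002]
```

The grip missed the riser, even though the height was right by the stated tool geometry. I'll check where the fingertips really are against the picture.

Run:
```python
from bench import optics,r;import cv2,numpy as np,pickle
from h import *
S=optics.camera("side");T=optics.camera("top");pickle.dump(dict(top=T,side=S),open("cam4.pkl","wb"))
p=r.read_state()["ee_pos"]
x0,y0=260,130;im=cv2.resize(S["pixels"][130:230,260:350,::-1],None,fx=6,fy=6,interpolation=2)
pr=lambda q:cv2.projectPoints(np.float64([q]),S["rvec"],S["tvec"],K(S),S["D"])[0][0,0]
for dz,col in((0,(0,0,255)),(-.014,(0,255,0)),(.005,(255,0,0))):
    u=(pr(p+[0,0,dz])-[x0-.5,y0-.5])*6;print(dz,u/6+[x0,y0]);cv2.circle(im,(int(u[0]),int(u[1])),3,col,-1)
cv2.imwrite("pics/g6.png",im)
```

```text
0 [297.44471177 184.22499968]
-0.014 [297.60248371 187.28068721]
0.005 [297.38799304 183.12608423]
```

View pics/g6.png

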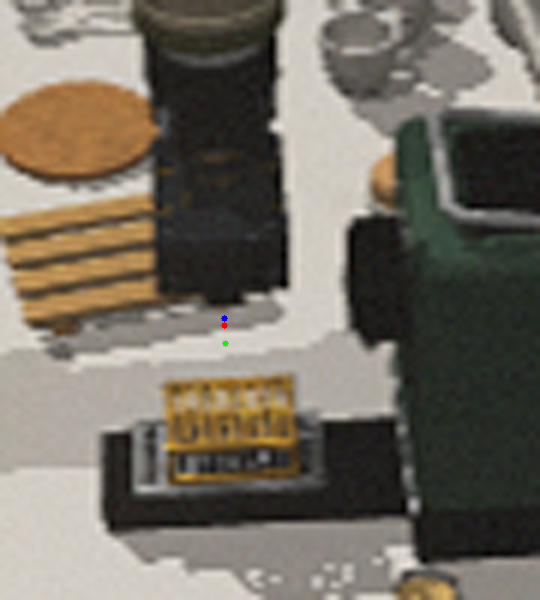

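The marks show the fingertips at (222,303), well above the predicted tip at (225,343). The real tips are therefore about 30 mm higher than the stated geometry, which explains both misses. I'll calibrate by touching the riser top gently with the fingers closed.

```bash
python3 -m pendant '[[1,0,0,0.08,0,0,0],[1,0,0,0.17,0,0,0],[1,0,0,0.23,0,0,0],[1,0,0,0.25,0,0,0],[1,0,0,0.255,0,0,0],[1,0,0,0.255,0,0,0]]' | grep -E "pos|force"; for i in 1 2 3; do :; done; python3 -m pendant '[[1,0,0,0.004,0,0,0],[1,0,0,0.008,0,0,0],[1,0,0,0.012,0,0,0],[1,0,0,0.012,0,0,0]]' | grep -E "pos|force"; python3 -m pendant '[[1,0,0,0.004,0,0,0],[1,0,0,0.008,0,0,0],[1,0,0,0.008,0,0,0]]' | grep -E "pos|force"
```

```text
ee_pos: [0.5234, -0.0315, 0.0559]
ft_force: [0.5, 0.4, 0.4]
grip_force: 0.0
ee_pos: [0.5228, -0.0315, 0.0516]
ft_force: [0.5, -0.2, -0.1]
grip_force: 0.0
ee_pos: [0.5228, -0.0315, 0.0491]
ft_force: [-0.4, -0.3, 0.1]
grip_force: 0.0
```

```bash
python3 -m pendant '[[1,0,0,0.004,0,0,0],[1,0,0,0.008,0,0,0],[1,0,0,0.008,0,0,0]]' | grep -E "pos|t_force"; python3 -m pendant '[[1,0,0,0.004,0,0,0],[1,0,0,0.008,0,0,0],[1,0,0,0.008,0,0,0]]' | grep -E "pos|t_force"
```

```text
ee_pos: [0.5231, -0.0315, 0.0479]
ft_force: [-5.2, 0.5, 12.6]
ee_pos: [0.5232, -0.0316, 0.0476]
ft_force: [-16.6, -0.7, 38.8]
```

Contact came at TCP 0.0483 against the riser top at 0.065. The tips are therefore about 17 mm behind the reported TCP, not 14 mm ahead, so I'll lower every grasp by 31 mm.

```bash
python3 -m pendant '[[1,0,0,-0.04,0,0,0],[-1,0,0,-0.1,0,0,0],[-1,0,0,-0.1,0,0,0],[-1,0,0,-0.1,0,0,0],[-1,0,0,-0.1,0,0,0],[-1,0,0,-0.1,0,0,0],[-1,0,0,-0.1,0,0,0],[-1,0,0,-0.1,0,0,0]]' 30; python3 -m pendant '[[-1,0,0,0,0,0,0],[-1,0,0,0,0,0,0],[-1,0,0,0,0,0,0]]'; python3 t.py .523,-.0337,.028,-6.3
```

```text
time: 18.9
ee_pos: [0.5229, -0.0315, 0.0744]
eef_rot: [0.999, -0.055, -0.0, 0.0]
ft_force: [-0.3, 0.8, 0.3]
width: 0.0629
grip_force: 0.0
time: 19.27
ee_pos: [0.5229, -0.0315, 0.0745]
eef_rot: [0.999, -0.055, 0.0, 0.0]
ft_force: [0.3, 0.6, -0.8]
width: 0.0855
grip_force: 0.0
t 19.275 at [ 0.5229 -0.0315  0.0745] yaw -6.276626601249854 w 0.08547764812333025
[0.0011 0.0072 0.1549] [ 0.     -0.      0.0002]
```

```bash
python3 -m pendant '[[-1,0,0.007,0,0,0,0],[-1,0,0.007,0.05,0,0,0],[-1,0,0.007,0.1,0,0,0],[-1,0,0.007,0.14,0,0,0],[-1,0,0.007,0.155,0,0,0],[-1,0,0.007,0.155,0,0,0],[1,0,0.007,0.155,0,0,0],[1,0,0.007,0.155,0,0,0]]' 30;python3 -m pendant '[[1,0,0,0,0,0,0],[1,0,0,0,0,0,0],[1,0,0,0,0,0,0],[1,0,0,0,0,0,0]]'
```

```text
time: 20.27
ee_pos: [0.523, -0.0336, 0.0284]
eef_rot: [0.999, -0.055, 0.0, 0.0]
ft_force: [-0.2, 0.4, 0.2]
width: 0.0743
grip_force: 0.0
time: 20.78
ee_pos: [0.5229, -0.0337, 0.0282]
eef_rot: [0.999, -0.055, 0.0, 0.0]
ft_force: [-1.3, -1.2, 4.1]
width: 0.0631
grip_force: 30.0
```

Gripped at 63 mm. I'll lift and carry it to the cork.

```bash
python3 -m pendant '[[1,0,0,-0.02,0,0,0],[1,0,0,-0.07,0,0,0],[1,0,0,-0.15,0,0,0],[1,0,0,-0.23,0,0,0],[1,0,-0.08,-0.25,0,0,0],[1,-0.03,-0.2,-0.25,0,0,0],[1,-0.06,-0.35,-0.25,0,0,0],[1,-0.09,-0.5,-0.25,0,0,0]]';python3 t.py .4686,.3697,.1,-6.3
```

```text
time: 21.78
ee_pos: [0.5122, 0.1198, 0.104]
eef_rot: [0.998, -0.055, 0.001, -0.0]
ft_force: [0.8, -0.7, -0.7]
width: 0.063
grip_force: 30.0
t 21.775 at [0.5122 0.1198 0.104 ] yaw -6.2965433278896485 w 0.06296390716707814
[-0.2357 -0.812   0.0132] [-0.     -0.0005  0.    ]
```

```bash
python3 -m pendant '[[1,-0.04,-0.14,0,0,0,0],[1,-0.08,-0.28,0,0,0,0],[1,-0.13,-0.42,0,0,0,0],[1,-0.17,-0.57,0,0,0,0],[1,-0.21,-0.7,0,0,0,0],[1,-0.235,-0.78,0.03,0,0,0],[1,-0.235,-0.8,0.1,0,0,0],[1,-0.235,-0.8,0.1,0,0,0]]';python3 -m pendant '[[1,0,0,0,0,0,0],[1,0,0,0,0,0,0]]'; python3 t.py .4686,.3697,.004,-6.3
```

```text
time: 22.78
ee_pos: [0.4674, 0.3647, 0.0723]
eef_rot: [0.999, -0.054, -0.001, 0.001]
ft_force: [-0.1, 0.2, -2.2]
width: 0.0635
grip_force: 30.0
time: 23.02
ee_pos: [0.4691, 0.3645, 0.074]
eef_rot: [0.998, -0.055, 0.001, -0.0]
ft_force: [-0.4, -0.4, -1.9]
width: 0.0633
grip_force: 30.0
t 23.025 at [0.4691 0.3645 0.074 ] yaw -6.332810603764379 w 0.06326918418068041
[-0.0039 -0.017   0.2335] [-0.0004 -0.0006 -0.0003]
```

```bash
python3 -m pendant '[[1,-0.003,-0.017,0.06,0,0,0],[1,-0.003,-0.017,0.14,0,0,0],[1,-0.003,-0.017,0.2,0,0,0],[1,-0.003,-0.017,0.225,0,0,0],[1,-0.003,-0.017,0.235,0,0,0],[1,-0.003,-0.017,0.235,0,0,0]]';python3 -m pendant '[[1,0,0,0.003,0,0,0],[1,0,0,0.007,0,0,0],[1,0,0,0.007,0,0,0]]'
```

```text
time: 23.78
ee_pos: [0.4683, 0.3701, 0.0029]
eef_rot: [0.998, -0.055, 0.0, -0.0]
ft_force: [0.6, 0.7, -1.0]
width: 0.0632
grip_force: 30.0
time: 24.15
ee_pos: [0.4684, 0.3702, 0.0013]
eef_rot: [0.999, -0.055, 0.0, -0.0]
ft_force: [-1.3, -1.2, 5.9]
width: 0.063
grip_force: 30.0
```

Contact on the cork. I'll release and return over the stack.

```bash
python3 -m pendant '[[-1,0,0,0,0,0,0],[-1,0,0,0,0,0,0],[-1,0,0,-0.04,0,0,0],[-1,0,0,-0.15,0,0,0],[-1,0,0,-0.32,0,0,0],[-1,0,0.1,-0.4,0,0,0],[-1,0.05,0.28,-0.4,0,0,0],[-1,0.1,0.46,-0.4,0,0,0]]'
python3 - <<'E'
from bench import optics;from h import *
T=optics.camera("top");S=optics.camera("side")
f=lambda h,s,v:(abs(h-20)<9)&(s>130)&(v>50)
cv2.imwrite("pics/g7.png",np.hstack([cv2.resize(T["pixels"][180:260,160:260,::-1],None,fx=4,fy=4),cv2.resize(S["pixels"][115:195,245:345,::-1],None,fx=4,fy=4)]))
E
python3 t.py .519,-.034,.09,-6.3
```

```text
time: 25.15
ee_pos: [0.4831, 0.2283, 0.1217]
eef_rot: [0.999, -0.054, 0.001, -0.0]
ft_force: [1.6, -0.1, 0.3]
width: 0.0871
grip_force: 0.0
t 25.25 at [0.4849 0.2226 0.1211] yaw -6.763023163721177 w 0.087043942098788
[0.2136 0.8357 0.1064] [ 0.0013 -0.0009 -0.0039]
```

View pics/g7.png

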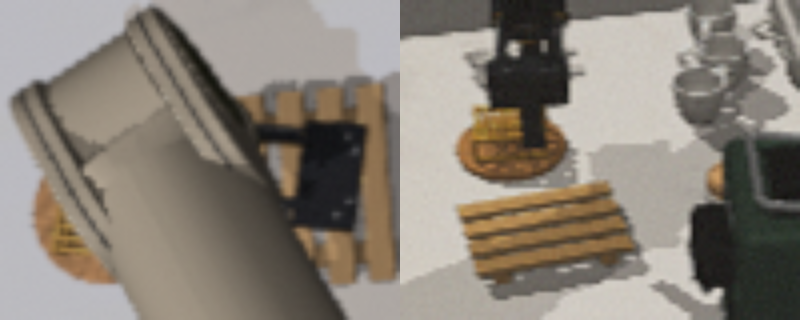

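The riser stands on the cork, at about (505,135) in the side crop, and I'll check its position once the arm is clear. On to the grille.

```bash
python3 -m pendant '[[-1,0.05,0.18,0.02,0,0,0],[-1,0.1,0.38,0.05,0,0,0],[-1,0.15,0.58,0.08,0,0,0],[-1,0.2,0.76,0.106,0,0,0],[-1,0.21,0.835,0.106,0,0,-0.004],[-1,0.21,0.835,0.106,0,0,-0.004],[-1,0.21,0.835,0.106,0,0,-0.004]]'; python3 t.py .519,-.034,-.001,-6.3
```

```text
time: 26.12
ee_pos: [0.5183, -0.0247, 0.0891]
eef_rot: [0.999, -0.05, 0.0, -0.0]
ft_force: [-0.3, 0.3, 1.2]
width: 0.0872
grip_force: 0.0
t 26.125 at [ 0.5183 -0.0247  0.0891] yaw -5.705406741841652 w 0.08716214697912976
[0.0052 0.0307 0.3002] [-0.0003 -0.0003  0.005 ]
```

```bash
python3 -m pendant '[[-1,0.005,0.031,0.05,0,0,0.005],[-1,0.005,0.031,0.13,0,0,0.005],[-1,0.005,0.031,0.2,0,0,0.005],[-1,0.005,0.031,0.26,0,0,0.005],[-1,0.005,0.031,0.29,0,0,0.005],[-1,0.005,0.031,0.3,0,0,0.005],[-1,0.005,0.031,0.3,0,0,0.005],[1,0.005,0.031,0.3,0,0,0.005]]' 25;python3 -m pendant '[[1,0,0,0,0,0,0],[1,0,0,0,0,0,0],[1,0,0,0,0,0,0],[1,0,0,0,0,0,0]]'
```

```text
time: 27.12
ee_pos: [0.5191, -0.0359, -0.0008]
eef_rot: [0.998, -0.056, 0.001, 0.0]
ft_force: [-0.5, -0.5, 1.3]
width: 0.0826
grip_force: 0.0
time: 27.62
ee_pos: [0.5188, -0.0359, -0.0012]
eef_rot: [0.998, -0.056, 0.0, 0.0]
ft_force: [-1.2, 0.6, 4.0]
width: 0.0673
grip_force: 25.0
```

Gripped at 67 mm. The tips now hang below the lugs and would foul the slats, so I'll regrip 11 mm higher, at the tips.

```bash
python3 -m pendant '[[-0.8,0,0,0,0,0,0],[-0.8,0,0,0,0,0,0],[-0.8,0,0,-0.038,0,0,0],[-0.8,0,0,-0.038,0,0,0],[1,0,0,-0.038,0,0,0],[1,0,0,-0.038,0,0,0],[1,0,0,-0.038,0,0,0],[1,0,0,-0.038,0,0,0]]' 35;python3 -m pendant '[[1,0,0,-0.02,0,0,0],[1,0,0,-0.06,0,0,0],[1,0,0,-0.12,0,0,0],[1,0,0,-0.2,0,0,0],[1,0,0,-0.2,0,0,0]]';python3 t.py .485,.2025,.08,5
```

```text
time: 28.62
ee_pos: [0.5185, -0.0359, 0.0099]
eef_rot: [0.998, -0.056, -0.0, 0.0]
ft_force: [-0.3, 0.4, 0.4]
width: 0.0677
grip_force: 35.0
time: 29.25
ee_pos: [0.5204, -0.0359, 0.0726]
eef_rot: [0.998, -0.056, 0.002, 0.0]
ft_force: [-0.3, -0.5, -1.7]
width: 0.067
grip_force: 35.0
t 29.25 at [ 0.5204 -0.0359  0.0726] yaw -6.399191531202156 w 0.06703783515643022
[-0.2055 -0.7765 -0.0253] [ 0.0001 -0.0023 -0.095 ]
```

```bash
python3 -m pendant '[[1,-0.01,-0.06,-0.02,0,0,0],[1,-0.04,-0.18,-0.025,0,0,-0.02],[1,-0.08,-0.33,-0.025,0,0,-0.04],[1,-0.12,-0.48,-0.025,0,0,-0.06],[1,-0.16,-0.63,-0.025,0,0,-0.08],[1,-0.19,-0.74,-0.025,0,0,-0.094],[1,-0.2,-0.776,-0.025,0,0,-0.094],[1,-0.2,-0.776,-0.025,0,0,-0.094]]';python3 -m pendant '[[1,0,0,0,0,0,0],[1,0,0,0,0,0,0]]';python3 t.py .485,.2025,.009,5
python3 - <<'E'
from bench import optics;from h import *
T=optics.camera("top");S=optics.camera("side")
cv2.imwrite("pics/g8.png",np.hstack([cv2.resize(T["pixels"][180:260,160:260,::-1],None,fx=4,fy=4),cv2.resize(S["pixels"][115:195,245:345,::-1],None,fx=4,fy=4)]))
E
```

```text
time: 30.25
ee_pos: [0.4842, 0.2029, 0.0771]
eef_rot: [0.999, 0.043, -0.0, 0.0]
ft_force: [-0.3, -0.1, -1.4]
width: 0.0675
grip_force: 35.0
time: 30.5
ee_pos: [0.4852, 0.201, 0.0774]
eef_rot: [0.999, 0.042, -0.0, 0.0]
ft_force: [-1.0, -0.1, -1.1]
width: 0.0674
grip_force: 35.0
t 30.5 at [0.4852 0.201  0.0774] yaw 4.771102279760504 w 0.06743004945136777
[-0.0002 -0.0053  0.2279] [ 0.0003  0.     -0.0019]
```

View pics/g8.png

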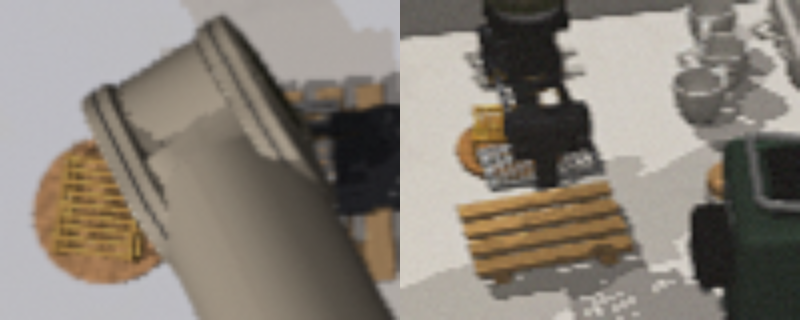

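The grille hangs over the rack at (540,165), and the riser is centred on the cork at (97,207). Lowering now.

```bash
python3 -m pendant '[[1,0,-0.005,0.06,0,0,0],[1,0,-0.005,0.13,0,0,0],[1,0,-0.005,0.19,0,0,0],[1,0,-0.005,0.22,0,0,0],[1,0,-0.005,0.226,0,0,0],[1,0,-0.005,0.226,0,0,0]]';python3 -m pendant '[[1,0,0,0.004,0,0,0],[1,0,0,0.009,0,0,0],[1,0,0,0.009,0,0,0]]'
```

```text
time: 31.35
ee_pos: [0.4851, 0.2039, 0.01]
eef_rot: [0.999, 0.043, 0.0, -0.0]
ft_force: [0.1, 0.0, -1.6]
width: 0.0669
grip_force: 35.0
time: 31.72
ee_pos: [0.4848, 0.2037, 0.007]
eef_rot: [0.999, 0.043, 0.0, 0.0]
ft_force: [-0.1, -0.4, -0.7]
width: 0.0675
grip_force: 35.0
```

```bash
python3 -m pendant '[[1,0,0,0.003,0,0,0],[1,0,0,0.006,0,0,0],[1,0,0,0.006,0,0,0]]'
```

```text
time: 32.1
ee_pos: [0.4848, 0.2037, 0.0059]
eef_rot: [0.999, 0.043, 0.0, 0.0]
ft_force: [-4.8, -2.4, 8.2]
width: 0.0676
grip_force: 35.0
```

Contact where expected. Release and rise.

```bash
python3 -m pendant '[[-0.85,0,0,0,0,0,0],[-0.85,0,0,0,0,0,0],[-0.85,0,0,-0.03,0,0,0],[-1,0,0,-0.12,0,0,0],[-1,0,0,-0.25,0,0,0],[-1,0.01,0.1,-0.28,0,0,0.02],[-1,0.03,0.25,-0.28,0,0,0.05],[-1,0.06,0.42,-0.28,0,0,0.08]]'; python3 t.py .525,-.034,.09,-6.3
```

```text
time: 33.1
ee_pos: [0.5138, 0.079, 0.0901]
eef_rot: [0.999, -0.041, 0.001, -0.0]
ft_force: [0.7, 0.2, 0.4]
width: 0.087
grip_force: 0.0
t 33.1 at [0.5138 0.079  0.0901] yaw -4.739222399851506 w 0.08697884441904237
[0.0683 0.3724 0.0004] [-0.0002 -0.0006  0.013 ]
```

Run:
```python
from bench import optics
from h import *
import pickle
np.set_printoptions(suppress=True,precision=4)
T=optics.camera("top");S=optics.camera("side");pickle.dump(dict(top=T,side=S),open("cam5.pkl","wb"))
V=T["pixels"].max(2).astype(int);x=np.arange(290,335);R=[]
for y in range(190,239):
    on=x[V[y,290:335]<70]
    if len(on)<15: continue
    P=plane(T,[[on.min()-.5,y],[on.max()+.5,y]],.028);R.append([y,*P[:,:2].mean(0),P[0,1]-P[1,1]])
R=np.array(R);print(R[::8]);g=abs(R[:,3]-.062)<.006
if g.sum()>3: f=np.polyfit(R[g,1],R[g,2],1);print("tray",f,np.degrees(np.arctan(f[0])),g.sum())
f=lambda h,s,v:(abs(h-22)<9)&(s>165)&(v>70)
k=big(mask(T,f,(170,212,206,252)))[:,0].astype(np.float32)
print("riser",cv2.minAreaRect(plane(T,k,.038)[:,:2].astype(np.float32)))
```

```text
[[190.       0.6019  -0.0412   0.0586]
 [198.       0.5756  -0.038    0.0584]
 [206.       0.5494  -0.0137   0.1068]
 [214.       0.5234  -0.0122   0.1034]
 [222.       0.4974  -0.0106   0.0999]
 [230.       0.4715  -0.0284   0.0579]
 [238.       0.4459  -0.0076   0.093 ]]
tray [-0.1108  0.0255] -6.323267446675184 18Traceback (most recent call last):
  File "<stdin>", line 14, in <module>
  File "h.py", line 23, in big
    return max(cv2.findContours(m,cv2.RETR_EXTERNAL,cv2.CHAIN_APPROX_NONE)[0],key=cv2.contourArea)
ValueError: max() iterable argument is empty
```

The tray is unmoved, with y = -0.033 at x = 0.525. I'll move over it and descend.

```bash
python3 -m pendant '[[-1,0.03,0.15,0,0,0,0.01],[-1,0.05,0.27,0,0,0,0.013],[-1,0.068,0.35,0,0,0,0.013],[-1,0.068,0.368,0,0,0,0.013],[-1,0.068,0.368,0,0,0,0.013],[-1,0.068,0.368,0,0,0,0.013],[-1,0.068,0.368,0,0,0,0.013]]' 45; python3 t.py .525,-.033,-.009,-6.32
```

```text
time: 34.08
ee_pos: [0.5247, -0.031, 0.0892]
eef_rot: [0.999, -0.054, 0.0, -0.0]
ft_force: [1.3, -0.2, -0.6]
width: 0.0872
grip_force: 0.0
t 34.075 at [ 0.5247 -0.031   0.0892] yaw -6.185384478604921 w 0.08719860372175878
[0.0018 0.0066 0.3273] [-0.0001 -0.      0.0011]
```

```bash
python3 -m pendant '[[-1,0.002,0.007,0.08,0,0,0.001],[-1,0.002,0.007,0.16,0,0,0.001],[-1,0.002,0.007,0.24,0,0,0.001],[-1,0.002,0.007,0.3,0,0,0.001],[-1,0.002,0.007,0.325,0,0,0.001],[-1,0.002,0.007,0.325,0,0,0.001],[1,0.002,0.007,0.325,0,0,0.001],[1,0.002,0.007,0.325,0,0,0.001]]';python3 -m pendant '[[1,0,0,0,0,0,0],[1,0,0,0,0,0,0],[1,0,0,0,0,0,0],[1,0,0,0,0,0,0]]' 45
```

```text
time: 35.08
ee_pos: [0.5256, -0.0342, -0.0076]
eef_rot: [0.998, -0.056, 0.001, 0.0]
ft_force: [0.1, -0.3, -0.3]
width: 0.074
grip_force: 0.0
time: 35.58
ee_pos: [0.5252, -0.0344, -0.008]
eef_rot: [0.998, -0.056, 0.0, 0.0]
ft_force: [-1.0, -1.3, 5.3]
width: 0.0615
grip_force: 45.0
```

Gripped at 61.5 mm. Slide 57 mm straight out along the tool's -x.

```bash
python3 -m pendant '[[1,-0.01,0,0,0,0,0],[1,-0.04,0,0,0,0,0],[1,-0.08,0,0,0,0,0],[1,-0.12,0,0,0,0,0],[1,-0.16,0,0,0,0,0],[1,-0.19,0,0,0,0,0],[1,-0.19,0,0,0,0,0],[1,-0.19,0,0,0,0,0]]'
python3 - <<'E'
from bench import optics
from h import *
np.set_printoptions(suppress=True,precision=4)
T=optics.camera("top")
V=T["pixels"].max(2).astype(int)
print(V[225:262,309]); print(plane(T,[[308,252],[308,257]],.028))
E
```

```text
time: 36.58
ee_pos: [0.4671, -0.0277, -0.008]
eef_rot: [0.998, -0.056, -0.001, 0.0]
ft_force: [-3.2, 0.5, 13.9]
width: 0.0615
grip_force: 45.0
[ 97  97  97  97  97  98  98  97  99  99  99  98  99  99  99 100 100 100
 100 101 101 101 101 100 100 102 102 102 102 102 102 103 102 104 104 103
 103]
[[ 0.4011 -0.0205  0.028 ]
 [ 0.3852 -0.0205  0.028 ]]
```

```bash
python3 - <<'E'
from bench import optics
from h import *
S=optics.camera("side");V=S["pixels"].max(2).astype(int)
xs=np.arange(.36,.66,.01);q=np.array([[x,.0255-.1108*x-.031,.014] for x in xs])
u=cv2.projectPoints(q,S["rvec"],S["tvec"],K(S),S["D"])[0][:,0].round().astype(int)
for x,(a,b) in zip(xs,u): print(round(x,2),V[b,a],end=" | ")
E
python3 t.py
```

```text
0.36 211 | 0.37 211 | 0.38 184 | 0.39 35 | 0.4 38 | 0.41 43 | 0.42 39 | 0.43 31 | 0.44 37 | 0.45 37 | 0.46 40 | 0.47 40 | 0.48 34 | 0.49 37 | 0.5 37 | 0.51 34 | 0.52 35 | 0.53 33 | 0.54 38 | 0.55 30 | 0.56 32 | 0.57 36 | 0.58 32 | 0.59 33 | 0.6 83 | 0.61 126 | 0.62 139 | 0.63 65 | 0.64 44 | 0.65 41 | 0.66 43 | t 36.675 at [ 0.467  -0.0277 -0.0081] yaw -6.394007562168882 w 0.06141470214612755
```

The tray spans x = 0.386 to 0.600 and the machine front is at 0.63, so it is clear of the lip. I'll regrip at the centre of mass, 18 mm back, then lift.

```bash
python3 -m pendant '[[-0.8,0,0,0,0,0,0],[-0.8,0,0,0,0,0,0],[-0.8,0.03,0,0,0,0,0],[-0.8,0.06,0,0,0,0,0],[-0.8,0.06,0,0,0,0,0],[1,0.06,0,0,0,0,0],[1,0.06,0,0,0,0,0],[1,0.06,0,0,0,0,0]]' 50;python3 -m pendant '[[1,0,0,0,0,0,0],[1,0,0,0,0,0,0],[1,0,0,-0.02,0,0,0],[1,0,0,-0.06,0,0,0],[1,0,0,-0.12,0,0,0],[1,0,0,-0.16,0,0,0],[1,0,0,-0.16,0,0,0]]'
python3 - <<'E'
from bench import optics
from h import *
S=optics.camera("side")
cv2.imwrite("pics/g9.png",S["pixels"][100:320,220:400,::-1])
V=S["pixels"].max(2).astype(int)
# front end x of lifted tray by side view
for dz in (.045,):
  xs=np.arange(.36,.44,.004);q=np.array([[x,.0255-.1108*x-.031,.014+dz] for x in xs])
  u=cv2.projectPoints(q,S["rvec"],S["tvec"],K(S),S["D"])[0][:,0].round().astype(int)
  for x,(a,b) in zip(xs,u): print(round(x,3),V[b,a],end=" | ")
E
python3 t.py .459,-.2137,.05,-3.4
```

```text
time: 37.67
ee_pos: [0.4861, -0.0298, -0.0084]
eef_rot: [0.998, -0.056, -0.0, 0.0]
ft_force: [-0.2, -0.1, -0.8]
width: 0.0618
grip_force: 50.0
time: 38.55
ee_pos: [0.4871, -0.0299, 0.0408]
eef_rot: [0.998, -0.056, 0.001, 0.0]
ft_force: [-0.5, -0.4, -2.4]
width: 0.0613
grip_force: 50.0
0.36 176 | 0.364 177 | 0.368 177 | 0.372 173 | 0.376 177 | 0.38 202 | 0.384 164 | 0.388 28 | 0.392 34 | 0.396 39 | 0.4 40 | 0.404 37 | 0.408 36 | 0.412 39 | 0.416 38 | 0.42 39 | 0.424 38 | 0.428 38 | 0.432 36 | 0.436 33 | 0.44 37 | t 38.6 at [ 0.4865 -0.0299  0.04  ] yaw -6.3966360568005 w 0.06151348489942661
[-0.0228  0.6192 -0.0335] [ 0.     -0.0004 -0.025 ]
```

```bash
python3 -m pendant '[[1,-0.01,0.02,-0.08,0,0,0],[1,-0.03,0.08,-0.14,0,0,0],[1,-0.03,0.18,-0.14,0,0,-0.005],[1,-0.03,0.3,-0.14,0,0,-0.01],[1,-0.025,0.42,-0.14,0,0,-0.015],[1,-0.023,0.53,-0.14,0,0,-0.02],[1,-0.022,0.6,-0.14,0,0,-0.025],[1,-0.022,0.619,-0.14,0,0,-0.025]]';python3 -m pendant '[[1,0,0,0,0,0,0],[1,0,0,0,0,0,0],[1,0,0,0,0,0,0]]'; python3 t.py .4596,-.2132,.003,-3.4
python3 - <<'E'
import pickle
from h import *
S=pickle.load(open("cam0.pkl","rb"))["side"]
P=plane(S,[(230+x/3.1-.35,110+y/3.1-.35) for x,y in((77,402),(297,381),(306,450),(78,468))],.009);print(P,P.mean(0))
E
```

```text
time: 39.6
ee_pos: [0.4582, -0.2147, 0.0809]
eef_rot: [1.0, -0.031, -0.001, -0.0]
ft_force: [1.0, 1.2, -2.7]
width: 0.0615
grip_force: 50.0
time: 39.98
ee_pos: [0.4593, -0.2128, 0.0817]
eef_rot: [1.0, -0.029, 0.0, -0.0]
ft_force: [-0.6, 0.6, -3.4]
width: 0.0616
grip_force: 50.0
t 39.975 at [ 0.4593 -0.2128  0.0817] yaw -3.3193207673141467 w 0.06155701924986172
[0.0011 0.0014 0.2622] [-0.     -0.0001  0.0007]
[[ 0.34917734 -0.15840344  0.009     ]
 [ 0.59889061 -0.1720573   0.009     ]
 [ 0.58828342 -0.27927999  0.009     ]
 [ 0.34221519 -0.25912594  0.009     ]] [ 0.46964164 -0.21721667  0.009     ]
```

Both views agree on the mat centre to within 4 mm. Lowering now.

```bash
python3 -m pendant '[[1,0.002,0.005,0.06,0,0,0],[1,0.002,0.005,0.14,0,0,0],[1,0.002,0.005,0.21,0,0,0],[1,0.002,0.005,0.255,0,0,0],[1,0.002,0.005,0.267,0,0,0],[1,0.002,0.005,0.272,0,0,0],[1,0.002,0.005,0.272,0,0,0]]';python3 -m pendant '[[1,0,0,0.004,0,0,0],[1,0,0,0.008,0,0,0],[1,0,0,0.008,0,0,0]]'
```

```text
time: 40.85
ee_pos: [0.46, -0.2154, 0.0006]
eef_rot: [1.0, -0.03, 0.001, 0.0]
ft_force: [-0.1, -0.5, -2.6]
width: 0.0613
grip_force: 50.0
time: 41.22
ee_pos: [0.4596, -0.2152, -0.0023]
eef_rot: [1.0, -0.03, 0.0, 0.0]
ft_force: [0.4, 0.2, -3.9]
width: 0.0617
grip_force: 50.0
```

```bash
python3 -m pendant '[[1,0,0,0.004,0,0,0],[1,0,0,0.006,0,0,0],[1,0,0,0.006,0,0,0]]'
```

```text
time: 41.6
ee_pos: [0.4596, -0.2152, -0.0024]
eef_rot: [1.0, -0.03, -0.0, 0.0]
ft_force: [-10.0, 4.3, 22.4]
width: 0.0616
grip_force: 50.0
```

```bash
python3 -m pendant '[[-0.72,0,0,-0.003,0,0,0],[-0.72,0,0,-0.005,0,0,0],[-0.72,0,0,-0.04,0,0,0],[-1,0,0,-0.15,0,0,0],[-1,0,0,-0.32,0,0,0],[-1,0,-0.1,-0.5,0,0,0],[-1,0,-0.3,-0.65,0,0,0],[-1,0,-0.5,-0.7,0,0,0]]';python3 -m pendant '[[-1,0,-0.12,0,0,0,0],[-1,0,-0.2,0,0,0,0],[-1,0,-0.2,0,0,0,0],[-1,0,-0.2,0,0,0,0]]'
python3 - <<'E'
from bench import optics
from h import *
import pickle
T=optics.camera("top");S=optics.camera("side");pickle.dump(dict(top=T,side=S),open("cam6.pkl","wb"))
a=cv2.resize(T["pixels"][145:285,160:440,::-1],None,fx=2.8,fy=2.8,interpolation=2)
b=cv2.resize(S["pixels"][125:300,235:345,::-1],None,fx=1.8,fy=1.8,interpolation=2)
c=cv2.resize(T["pixels"][195:260,160:270,::-1],None,fx=3,fy=3,interpolation=2)
o=np.zeros((600,784,3),np.uint8);o[:392]=a
b=b[:208];o[392:392+len(b),:b.shape[1]]=b;o[395:395+195,400:730]=c
cv2.imwrite("pics/g10.png",o)
E
```

```text
time: 42.6
ee_pos: [0.4686, -0.0752, 0.2056]
eef_rot: [1.0, -0.031, 0.002, 0.0]
ft_force: [1.3, 0.1, 0.7]
width: 0.0867
grip_force: 0.0
time: 43.1
ee_pos: [0.4713, -0.017, 0.2027]
eef_rot: [1.0, -0.03, 0.0, 0.0]
ft_force: [1.1, -0.6, 0.2]
width: 0.0871
grip_force: 0.0
```

View pics/g10.png

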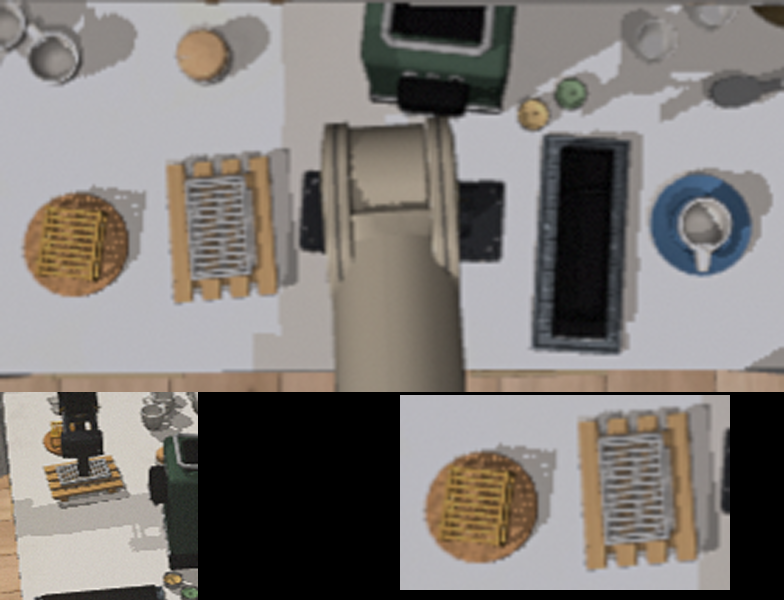

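The picture shows everything in place. The riser is at (70,243) on the cork at (76,244), which agrees after parallax. The grille (221,228) is centred and aligned on the rack, and the tray (583,243) likewise on the mat. The cup (702,224) is on the saucer middle, the timer is untouched, and the gripper is clear of everything. Handing in.

```bash
python3 -c "
from bench import r
print(r.close_job())"
```

```text
the job is handed in; nothing more can be done
None
```

The job is handed in: cup on the saucer, riser on the cork, grille on the rack, and tray (slid clear of the lip first) on the mat. All look upright and centred in the last pictures, the timer was not moved, and the arm finished at about 43 s; no verdict came back.

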